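Press a hinge bushing home with the bench ratchet clamp

ROBOT

A 6-joint arm with a two-finger parallel gripper is mounted at the origin on the work surface. World frame = base frame: x ahead of the robot, y to its left, z up, the work surface at z = 0. Lengths are in m, angles in degrees, forces in N, time in s.
With the tool pointing down it reaches from about 0.3 to 0.75 m from the base axis. Payload 8.5 kg.
Tool frame: the origin (TCP) lies at the very end of the fingers, on their centre line; the grasp point (between the pads) lies 19 mm behind it (hold_point_z is the distance from the TCP to the grasp point, in m); z points along the fingers, y is the direction in which the jaws open and shut (so a half turn about z gives the same grasp; the last joint's range is limited). The gripper opens to 85 mm and grips with 20 to 120 N. Pads are 22 mm wide; open, the fingers measure 114 mm over their backs; the gripper's body (76 mm by 85 mm) begins 54 mm behind the grasp point. The pads swing forward as they close: fully open they stand 13 mm farther back than shut.
Start: joints at [57.909, 21.807, 74.336, -0, 83.858, -12.336], TCP at [0.186, 0.518, 0.231] pointing down, gripper open.
Joint ranges: [-178.18, 178.18], [-50.72, 133.34], [12.68, 142.11], [-81.47, 261.47], [9.98, 163.14], [-165.26, 165.26]. Speed limits (degrees/s): [136.94, 136.94, 180, 180, 180, 180].

INTERFACE

Orientations are given as a 3x3 rotation matrix whose columns are the frame's x, y, z axes.
In Python, from rig import observe, get_image, close_job, hold_point_z gives the robot as it stands. The module is installed in compiled form; this text tells all that it offers.
- The arm moves only by the tool jog_arm, never from a script. Its arguments are lists of equal length, an entry for each row: "travel": the shift along the world's x, y, z in m, a list of three; "dr": the turn, a rotation vector about the world's x, y, z in rad, a list of three. In form: {"travel": [[x, y, z], ...], "dr": [[rx, ry, rz], ...]}. A call has 1 to 20 rows; each row shifts and turns the commanded pose from where the row before left it; what a row does not reach is not made up. A row lasts 1/12 s, in which the tool goes at most 41.7 mm and 7.16 degrees, less where a joint would pass 70% of its speed; a pose out of reach is approached as far as the arm can. A call with a gripper value outside its range is refused whole. "jaw" is the finger opening in m, from 0 to 0.0854, set as the call begins (left out, the last holds). The fingers move at their own pace and stop on an object; "newtons" is the grip in N (left out, the last holds). Time passes only in rows, so rows that do not move let the fingers close. It gives the time, the measured TCP pose, the force and the opening at its end, in the units of the state.
- observe(): the state, without advancing time (a new reading comes with each control period).
- get_image(name): name is "side" or "top" or "wrist"; returns a dict with "color" (480x640x3 uint8, red, green, blue), "fovy" (degrees; the focal length in pixels is half the picture's height over the tangent of half this angle, whatever the lens; pixels are square), "cx", "cy" (the principal point, pixels), "R" (3x3) and "t" (3): a world point X has camera coordinates R X + t. Camera axes: x right, y down, z forward; pixel columns grow to the right and rows downward; lengths in m; the calibration is good to about 2 mm. A picture is of the moment at which its call begins. There is no depth.
- close_job(): hands the job in, once; it reports no verdict.
The state is a dict: "time_s": time; "q": joint angles; "qvel": joint speeds; "joint_efforts": joint torques, N m; "position": TCP position; "tool_rot": TCP orientation; "ft_force": force on the tool from outside, world axes, zero at the start; "wrist_torque": the same for the moment, N m; "grip_width": finger opening in m.
Only numpy, scipy, OpenCV 4.12 (cv2) and the standard library are available. Lean on these libraries where they do the work, as an engineer would, in place of code of your own. Each camera call takes 0.05 s, during which the arm holds its last target.

TASK

The brass bushing is only started in the bonnet-hinge bracket: pump the trigger paddle of the bench ratchet clamp, one full stroke after another, until the jaw has pushed the bushing fully home with its flange against the bracket, easing off as soon as you feel it bottom, because forcing the paddle wrecks the clamp. Then press the release button on top of the clamp's head and keep it down until the jaw has slid all the way back. Work only with paddle and button, gently, do not push bar, jaw, bushing or bracket by hand, and leave the other things on the table where they are.

Things in the scene. Friction and masses are not known exactly. Their poses are not given: they have to be found in the camera images.
- clamp: Bench ratchet clamp on a plywood board (130 x 400 x 18 mm) fixed to the table. Origin: centre of the board's underside. Its +y runs along the toothed bar (24 mm wide, centre 68 mm up) from paddle to bracket; z is up. Grey head, 54 mm wide, 130 mm high, y = -35 to 51 mm; paddle y = -12 to -122 mm; button y = 34 mm; jaw face y = 87 mm when back. It bears at most 25 N from the robot.
- trigger (a joint): Angle of the trigger paddle: 0 = up, at rest (a spring raises it), grows as it is pressed down, 0.72 rad = hard stop. Only past about 0.59 rad has the ratchet surely clicked on by a tooth (11 mm), which it keeps when the paddle rises; one stroke never gives two teeth. The driving pawl lets go of the bar when the paddle is back at 0.
- trigger_pad (a point): Spot to press on the black paddle: upper face, 30 mm wide, 110 mm behind the pivot, 167 mm above the table at rest (sloping 24 degrees). Straight down: 63 mm lower at 0.59 rad, 75 mm at the stop (a broad fingertip meets the slope 5 mm sooner). Up to 60 mm/s: 4 to 9 N while the jaw runs free, 8 to 13 N pushing the bushing; once home, at any angle, it climbs about 2 N/mm: 16 N is surely home.
- release (a joint): Travel of the release plunger: 0 = up, grows as it is pressed, 0.014 m = stop. It bobs down up to 5 mm by itself as each tooth passes. Pressed beyond 6 mm it frees the bar for as long as it is held; 3 N to start, 6 N at the stop (several N more while the jaw is under load).
- release_top (a point): Centre of the top of the release button, a black round cap 26 mm across on top of the head, 146 mm above the table when up, pressed straight down.
- jaw: Toothed bar with the jaw at its front end, 36 mm wide, 62 mm high, with a black rubber face. Origin on the bar's centre line: its y in the clamp's frame is 0 when the jaw is fully back and grows as it advances. A spring pulls it back; freed, it returns within 1.5 seconds.
- bracket: Aluminium hinge bracket with a round boss (34 mm across) bolted in a steel holder on the board, axes parallel to the clamp's. Origin on the board under the boss's face; that face, towards the jaw, is the plane y = 0, the bore's axis 50 mm above the origin. Its place along the board differs: the jaw has 24 to 52 mm to go until the bushing is home.
- flange (a point): Back of the brass bushing's flange (28 mm across, 4 mm thick) on the bore's axis; it starts 9 to 14 mm in front of the bracket's boss face (negative y in the bracket's frame) and touches it (y = 0) when home. A tight fit: it stays where it is pushed.
- bush_a: Bystander: spare brass sleeve, 22 mm across, 22 mm high, standing on the board beside the paddle; origin under it.
- bush_b: Bystander: the same, standing on the board beside the head.
- paint_can: Bystander: paint can, 104 mm across, 120 mm high.
- tape_roll: Bystander: roll of masking tape lying flat, 104 mm across, 24 mm high.
- jar: Bystander: amber jar with a white lid, 84 mm across, 100 mm high.
- sanding_block: Bystander: cork sanding block, 68 x 120 x 35 mm.
- screwdriver: Bystander: screwdriver lying on the table.

How it is judged:
By the outcome, as a careful person would: the job done as asked, in the order asked, and still so for the second after the job is handed in, with the robot touching nothing.
It also fails if it takes over 61 s, if anything falls off the work surface, if the arm or the gripper's body presses on something with over 40 N, if the wrist force passes 120 N, or if a joint passes its speed limit or range.

## Working session

There is one attempt and no reset: what is moved stays moved. The work goes in short steps, Python scripts to look and compute and a tool call to move; the robot and the scene stay as the last step left them, time stands still between calls to the robot, and variables do not carry over. Pictures are saved under pics/ and viewed, and the job is handed in when it is done.

Besides the shell and the picture viewer there is one more tool, called after "Emit:" as name(argument=value, ...) on one line, values as JSON. jog_arm: Moves the arm, as the interface text tells. Its arguments: {"type":"object","properties":{"travel":{"type":"array"},"dr":{"type":"array"},"jaw":{"type":"number"},"newtons":{"type":"number"}},"required":["travel","dr"]}

```bash
mkdir -p pics; python3 - <<'E'
from rig import *
import cv2,pickle
print(observe(), hold_point_z if not callable(hold_point_z) else hold_point_z())
d={}
for n in ("side","top","wrist"):
    g=get_image(n); d[n]=g
    cv2.imwrite(f"pics/{n}0.png",g["color"][:,:,::-1]); print(n,g["fovy"],g["cx"],g["cy"],g["R"],g["t"])
pickle.dump(d,open("d0.pkl","wb"))
E
```

```text
{'time_s': 0.0, 'q': array([ 5.79098792e+01,  2.18402018e+01,  7.43856381e+01,  2.34131695e-04,
        8.38575113e+01, -1.23367198e+01]), 'qvel': array([ 0.01713101, -0.03279071, -0.1046036 ,  0.02902707, -0.02350319,
        0.05058346]), 'joint_efforts': array([-7.53441827e-05, -4.48471642e+01, -2.31276405e+01, -1.96437172e-04,
        4.81726442e-03, -7.45991343e-06]), 'position': array([0.18573298, 0.51737457, 0.23071396]), 'tool_rot': array([[-9.41155685e-01,  3.37972446e-01, -7.76283162e-04],
       [ 3.37973191e-01,  9.41154933e-01, -1.23032773e-03],
       [ 3.14785853e-04, -1.42029284e-03, -9.99998942e-01]]), 'ft_force': array([-0.06038309, -0.52972362,  0.20031217]), 'wrist_torque': array([ 0.01127725, -0.01414715,  0.03524213]), 'grip_width': 0.08515643000447404} 0.0187
side 51.01830932164539 314.32641552539025 232.61080591451466 [[ 6.62629544e-01 -7.48947239e-01 -3.47048843e-04]
 [-4.37681235e-01 -3.86861478e-01 -8.11648529e-01]
 [ 6.07747664e-01  5.37974192e-01 -5.84145997e-01]] [-0.39159504  0.32532816  0.91473448]
top 46.377020914855 323.69968925179444 233.4981764566604 [[-0.0073546  -0.99991192  0.01104805]
 [-0.99757715  0.0065722  -0.06925781]
 [ 0.0691791  -0.01153064 -0.99753762]] [-0.03232512  0.54818089  1.68627129]
wrist 62.58851768845831 323.12538876869183 237.14949863446105 [[ 0.33812082  0.9411019  -0.00123839]
 [ 0.88997882 -0.31932486  0.32552931]
 [ 0.30596081 -0.11117037 -0.94553114]] [-0.55031523 -0.04211065  0.38113512]
```

View pics/side0.png

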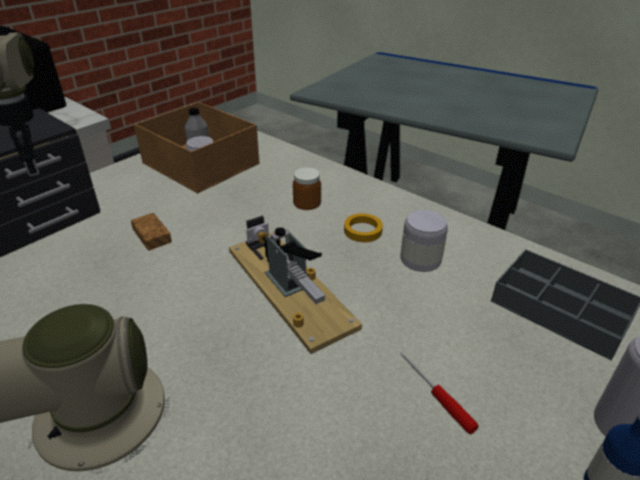

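View pics/top0.png

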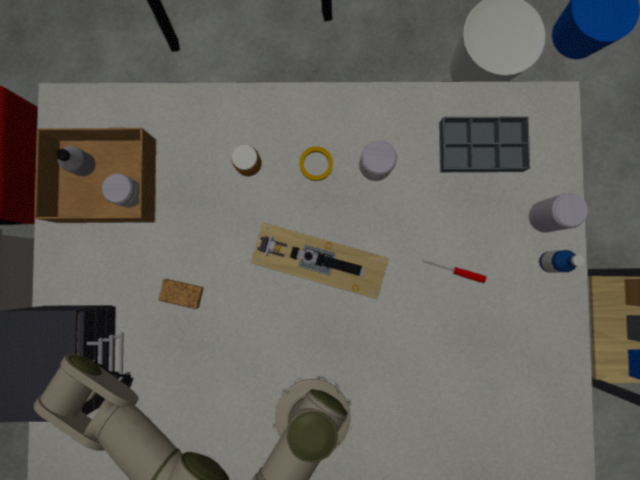

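View pics/wrist0.png

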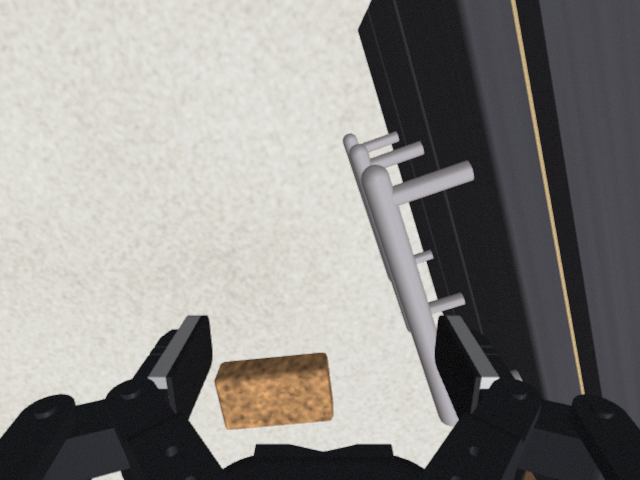

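The top view shows the board around (320,260), with the paddle pointing to image right (world −y) and the bracket at left. Next I measure the board.

```bash
cat > h.py <<'E'
import numpy as np,cv2,pickle
def K(g):
    f=240/np.tan(np.radians(g["fovy"]/2)); return f
def ray(g,px,z):
    f=K(g);d=np.array([(px[0]-g["cx"])/f,(px[1]-g["cy"])/f,1.])
    R=np.array(g["R"]);c=-R.T@np.array(g["t"]);w=R.T@d
    return c+w*(z-c[2])/w[2]
def proj(g,X):
    p=np.array(g["R"])@np.array(X)+np.array(g["t"]);f=K(g)
    return np.array([g["cx"]+f*p[0]/p[2],g["cy"]+f*p[1]/p[2]])
E
python3 - <<'E'
from h import *
d=pickle.load(open("d0.pkl","rb"));g=d["top"]
im=g["color"][:,:,::-1].copy()
hsv=cv2.cvtColor(im,cv2.COLOR_BGR2HSV)
m=cv2.inRange(hsv,(12,50,60),(32,200,255)); 
roi=np.zeros_like(m);roi[215:305,240:400]=255;m&=roi
m=cv2.morphologyEx(m,cv2.MORPH_CLOSE,np.ones((3,3)))
pts=cv2.findNonZero(m);r=cv2.minAreaRect(pts);b=cv2.boxPoints(r);print(r,b)
W=np.array([ray(g,p,0.018) for p in b]);print(W.round(4))
for i in range(4):print(np.linalg.norm(W[i]-W[i-1]))
c=W.mean(0);print("centre",c)
big=cv2.resize(im[215:315,235:405],None,fx=4.5,fy=4.5,interpolation=cv2.INTER_CUBIC)
cv2.imwrite("pics/topcrop.png",big)
g=d["side"];im=g["color"][200:360,215:375,::-1];cv2.imwrite("pics/sidecrop.png",cv2.resize(im,None,fx=3.7,fy=3.7,interpolation=cv2.INTER_CUBIC))
E
```

```text
((319.1981201171875, 260.05657958984375), (131.728759765625, 42.85648727416992), 15.945395469665527) [[249.98117 262.566  ]
 [261.75473 221.35847]
 [388.41507 257.54715]
 [376.6415  298.7547 ]]
[[ 0.4612  0.1879  0.018 ]
 [ 0.5863  0.1523  0.018 ]
 [ 0.4734 -0.2324  0.018 ]
 [ 0.3491 -0.1948  0.018 ]]
0.3988426405163975
0.13012178815351724
0.4009705590463403
0.12986559161372935
centre [ 0.46751695 -0.02175826  0.018     ]
```

View pics/topcrop.png

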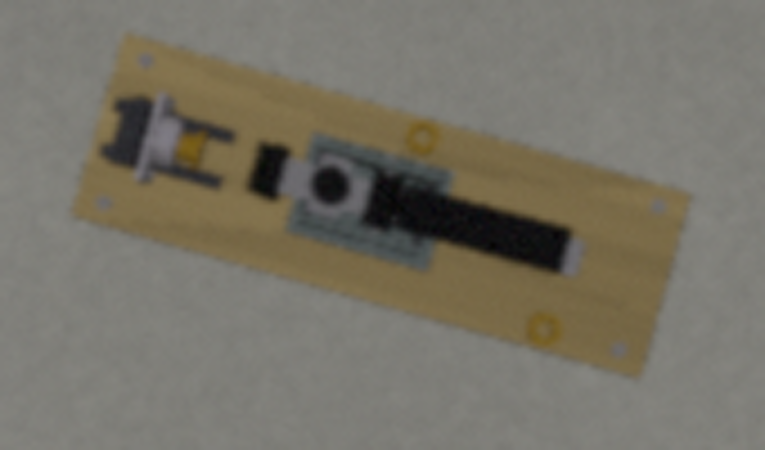

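View pics/sidecrop.png

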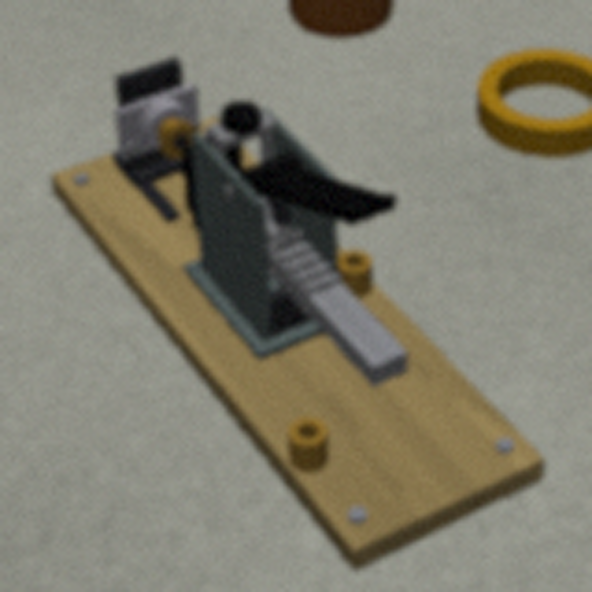

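```bash
cat >> h.py <<'E'
C=np.array([0.4675,-0.0218,0]);ey=np.array([0.2814,0.9597,0]);ex=np.array([0.9597,-0.2814,0])
def w2c(p): q=np.array(p)-C; return np.array([q@ex,q@ey,q[2]])
def c2w(p): return C+p[0]*ex+p[1]*ey+np.array([0,0,p[2]])
E
python3 - <<'E'
from h import *
d=pickle.load(open("d0.pkl","rb"));g=d["top"]
t=lambda x,y:(235+(x+.5)/4.5-.5,215+(y+.5)/4.5-.5)
for n,p,z in [("button",(331,184),.146),("paddle end",(562,250),.17),("paddle near",(420,210),.13),("flange back?",(180,148),.068),("boss",(150,138),.068),("jawL",(252,170),.08),("bushA",(543,329),.04),("bushB",(423,138),.04)]:
    w=ray(g,t(*p),z);print(n,w.round(4),w2c(w).round(4))
s=lambda x,y:(215+x/3.7,200+y/3.7)
g=d["side"]
for n,p,z in [("button",(241,118),.146),("paddle tip L",(350,215),.165),("tip R",(393,200),.165)]:
    w=ray(g,s(*p),z);print(n,w.round(4),w2c(w).round(4))
for y in (-122,-110,-102,-98):
  for nm in("side","top"): print(y,nm,proj(d[nm],c2w([0,y/1000,.167])))
print(c2w([0,-.11,.167]),c2w([0,.034,.146]))
E
```

```text
button [0.4775 0.0094 0.146 ] [0.0008 0.0328 0.146 ]
paddle end [ 0.4353 -0.1326  0.17  ] [ 0.0002 -0.1154  0.17  ]
paddle near [ 0.4612 -0.0463  0.13  ] [ 0.0009 -0.0253  0.13  ]
flange back? [0.5041 0.1095 0.068 ] [-0.0018  0.1363  0.068 ]
boss [0.5108 0.1291 0.068 ] [-0.0009  0.157   0.068 ]
jawL [0.4889 0.0618 0.08  ] [-0.0029  0.0863  0.08  ]
bushA [ 0.3834 -0.1291  0.04  ] [-0.0505 -0.1266  0.04  ]
bushB [ 0.5109 -0.0504  0.04  ] [ 0.0497 -0.0152  0.04  ]
button [ 0.4762 -0.      0.146 ] [0.0023 0.0234 0.146 ]
paddle tip L [ 0.4327 -0.1274  0.165 ] [-0.0037 -0.1112  0.165 ]
tip R [ 0.4581 -0.1363  0.165 ] [ 0.0232 -0.1126  0.165 ]
-122 side [314.02338244 259.57698773]
-122 top [361.69716796 270.90950239]
-110 side [310.85738159 256.41457081]
-110 top [357.52693461 269.7178256 ]
-102 side [308.77517406 254.33472035]
-102 top [354.74708013 268.92346045]
-98 side [307.74247043 253.30318575]
-98 top [353.35724321 268.52630369]
[ 0.436546 -0.127367  0.167   ] [0.4770676 0.0108298 0.146    ]
```

Emit:
jog_arm(travel=[[0.006, -0.016, 0.002], [0.0125, -0.032, 0], [0.0125, -0.032, 0], [0.0125, -0.032, 0], [0.0125, -0.032, 0], [0.0125, -0.032, 0], [0.0125, -0.032, 0], [0.0125, -0.032, 0], [0.0125, -0.032, 0], [0.0125, -0.032, 0], [0.0125, -0.032, 0], [0.0125, -0.032, 0], [0.0125, -0.032, 0], [0.0125, -0.032, 0], [0.0125, -0.032, 0], [0.0125, -0.032, 0], [0.0125, -0.032, 0], [0.0125, -0.032, 0], [0.0125, -0.032, 0], [0.0125, -0.032, 0]], dr=[[0, 0, 0], [0, 0, 0], [0, 0, 0], [0, 0, 0], [0, 0, 0], [0, 0, 0], [0, 0, 0], [0, 0, 0], [0, 0, 0], [0, 0, 0], [0, 0, 0], [0, 0, 0], [0, 0, 0], [0, 0, 0], [0, 0, 0], [0, 0, 0], [0, 0, 0], [0, 0, 0], [0, 0, 0], [0, 0, 0]], jaw=0)

```text
time_s: 1.82
position: [0.4296, -0.1082, 0.2332]
tool_rot: [[-0.941, 0.338, -0.0], [0.338, 0.941, 0.0], [0.0, 0.0, -1.0]]
ft_force: [0.7, 0.5, 0.1]
grip_width: -0.0001
```

```bash
python3 - <<'E'
from rig import *
from h import *
o=observe();print(o["position"],o["ft_force"],w2c(o["position"]))
d={}
for n in("side","wrist"):
    g=get_image(n);d[n]=g
g=d["wrist"];im=g["color"][:,:,::-1].copy()
for y in(-.122,-.11,-.1): 
    p=proj(g,c2w([0,y,.167]));print(p)
cv2.imwrite("pics/w1.png",im)
s=d["side"]["color"][160:340,205:385,::-1];cv2.imwrite("pics/s1.png",cv2.resize(s,None,fx=3.3,fy=3.3,interpolation=cv2.INTER_CUBIC))
pickle.dump(d,open("d1.pkl","wb"))
E
```

```text
[ 0.42955472 -0.10815271  0.23322555] [0.70780081 0.46344359 0.06758399] [-0.01211643 -0.0935505   0.23322555]
[280.3969929  273.59198692]
[301.11933284 272.41379012]
[318.4252324  271.42983968]
```

View pics/w1.png

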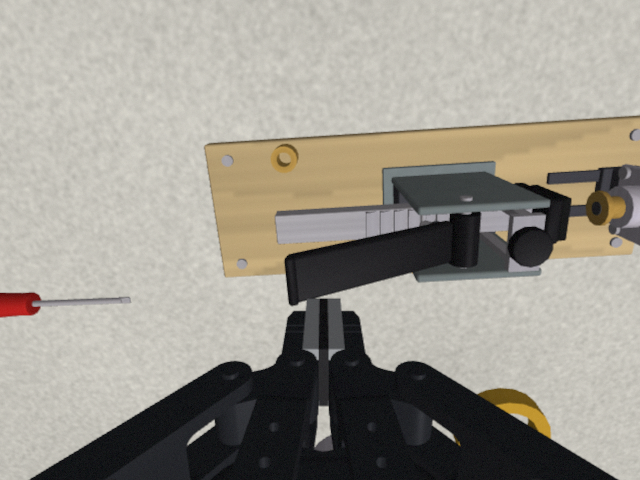

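View pics/s1.png

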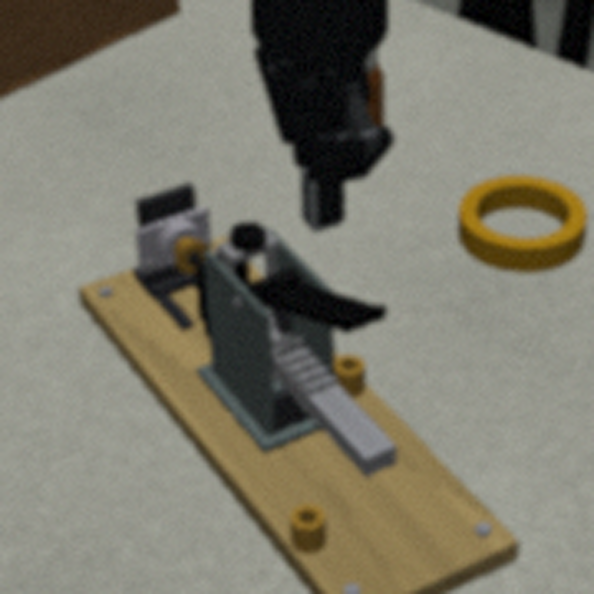

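The wrist view shows the paddle's free end at about (292,280) and the button at (530,245). The brass flange is at about (595,208). All of these agree with the clamp pose, so I'm closing in on the paddle.

```bash
python3 - <<'E'
from rig import *
from h import *
o=observe();print(o["position"],o["ft_force"],w2c(o["position"]))
g=pickle.load(open("d1.pkl","rb"))["wrist"]
for p,z in [((597,208),.068),((588,208),.068),((622,208),.068),((612,190),.068),((530,245),.146),((292,280),.17),((568,210),.098)]:
    print(p,w2c(ray(g,p,z)).round(4))
for X in [(.015,-.118,.172),(-.015,-.118,.172),(0,.034,.146)]:print(proj(g,c2w(X)))
print(c2w([0,-.108,0]))
im=g["color"][120:300,440:640,::-1];cv2.imwrite("pics/w1c.png",cv2.resize(im,None,fx=3,fy=3,interpolation=cv2.INTER_CUBIC))
E
```

```text
[ 0.43065067 -0.11020089  0.23278999] [ 0.38232389  0.64570928 -0.22434039] [-0.01048829 -0.09520774  0.23278999]
(597, 208) [0.0025 0.1226 0.068 ]
(588, 208) [0.002  0.1154 0.068 ]
(622, 208) [0.0037 0.1426 0.068 ]
(612, 190) [-0.0116  0.132   0.068 ]
(530, 245) [-0.0004  0.0309  0.146 ]
(292, 280) [ 0.0031 -0.1153  0.17  ]
(568, 210) [-0.0066  0.081   0.098 ]
[288.9401248  300.50396721]
[283.99881015 252.15380405]
[534.98446318 245.2454816 ]
[ 0.4371088 -0.1254476  0.       ]
```

View pics/w1c.png

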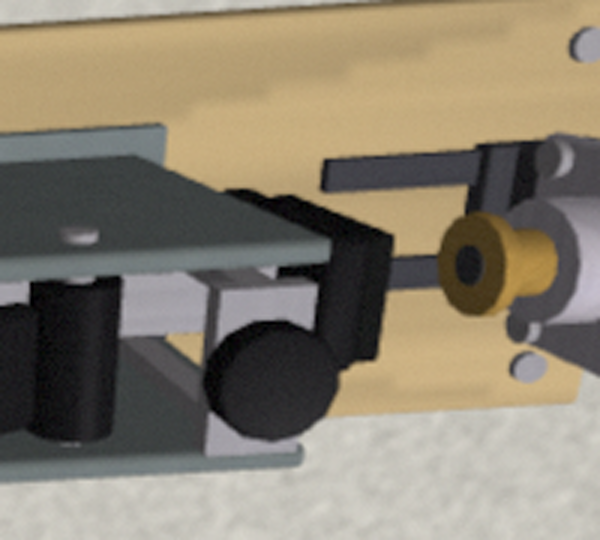

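Emit:
jog_arm(travel=[[0.002, -0.005, -0.01], [0.003, -0.007, -0.014], [0.0025, -0.0055, -0.012], [0, 0, -0.006], [0, 0, -0.003], [0, 0, 0]], dr=[[0, 0, 0], [0, 0, 0], [0, 0, 0], [0, 0, 0], [0, 0, 0], [0, 0, 0]])

```text
time_s: 2.42
position: [0.4365, -0.1233, 0.188]
tool_rot: [[-0.941, 0.338, -0.001], [0.338, 0.941, 0.001], [0.001, 0.0, -1.0]]
ft_force: [-0.1, 0.0, 0.1]
grip_width: 0.0002
```

Emit:
jog_arm(travel=[[0.0003, -0.001, -0.004], [0.0003, -0.001, -0.004], [0, 0, -0.0045], [0, 0, -0.0045], [0, 0, -0.0045], [0, 0, -0.0045], [0, 0, -0.0045], [0, 0, -0.0045], [0, 0, -0.0045], [0, 0, -0.0045]], dr=[[0, 0, 0], [0, 0, 0], [0, 0, 0], [0, 0, 0], [0, 0, 0], [0, 0, 0], [0, 0, 0], [0, 0, 0], [0, 0, 0], [0, 0, 0]])

```text
time_s: 3.25
position: [0.4375, -0.126, 0.1439]
tool_rot: [[-0.941, 0.338, -0.0], [0.338, 0.941, -0.0], [-0.0, -0.0, -1.0]]
ft_force: [-0.2, -0.3, 1.5]
grip_width: 0.0
```

Emit:
jog_arm(travel=[[0, 0, -0.004], [0, 0, -0.004]], dr=[[0, 0, 0], [0, 0, 0]])

```text
time_s: 3.42
position: [0.4375, -0.1261, 0.136]
tool_rot: [[-0.941, 0.338, 0.0], [0.338, 0.941, -0.0], [-0.0, -0.0, -1.0]]
ft_force: [-0.6, -2.2, 4.9]
grip_width: -0.0004
```

```bash
python3 - <<'E'
from rig import *
from h import *
g=get_image("side");o=observe();print(o["position"],o["ft_force"],o["wrist_torque"])
s=g["color"][160:340,205:385,::-1];cv2.imwrite("pics/s2.png",cv2.resize(s,None,fx=3.3,fy=3.3,interpolation=cv2.INTER_CUBIC))
E
```

```text
[ 0.43738511 -0.12598887  0.13548033] [ 0.99417245 -0.61414407  2.87577376] [-0.24979667 -0.0959425  -0.01599718]
```

View pics/s2.png

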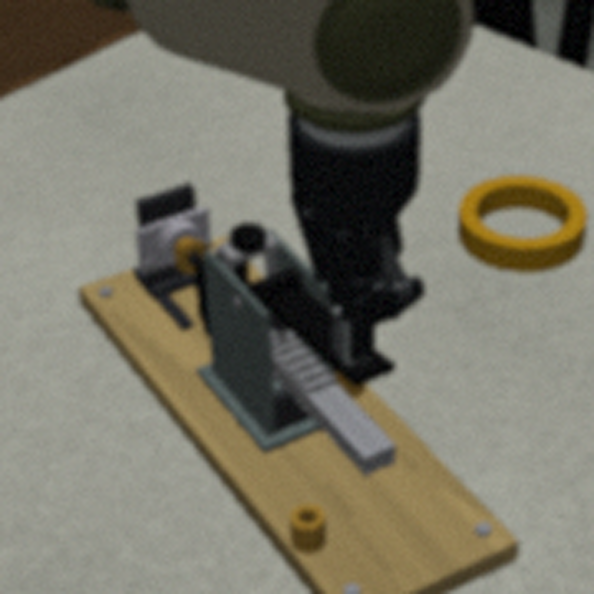

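The fingertip is on the paddle and pressing it at a few newtons. Continuing stroke 1.

Emit:
jog_arm(travel=[[0, 0, -0.004], [0, 0, -0.0045], [0, 0, -0.0045], [0, 0, -0.0045], [0, 0, -0.0045], [0, 0, -0.004], [0, 0, -0.003]], dr=[[0, 0, 0], [0, 0, 0], [0, 0, 0], [0, 0, 0], [0, 0, 0], [0, 0, 0], [0, 0, 0]])

```text
time_s: 4.05
position: [0.4377, -0.1257, 0.1069]
tool_rot: [[-0.941, 0.338, 0.0], [0.338, 0.941, 0.001], [-0.0, 0.001, -1.0]]
ft_force: [1.2, 0.2, 5.2]
grip_width: 0.0002
```

Emit:
jog_arm(travel=[[0, 0, -0.003], [0, 0, -0.0015]], dr=[[0, 0, 0], [0, 0, 0]])

```text
time_s: 4.22
position: [0.4376, -0.1255, 0.1025]
tool_rot: [[-0.941, 0.338, 0.0], [0.338, 0.941, 0.001], [0.0, 0.001, -1.0]]
ft_force: [1.2, 1.8, 5.3]
grip_width: 0.0001
```

Emit:
jog_arm(travel=[[0, 0, -0.002], [0, 0, 0]], dr=[[0, 0, 0], [0, 0, 0]])

```text
time_s: 4.38
position: [0.4374, -0.1255, 0.1005]
tool_rot: [[-0.941, 0.338, -0.0], [0.338, 0.941, 0.001], [0.001, 0.001, -1.0]]
ft_force: [1.2, 1.3, 4.1]
grip_width: -0.0005
```

Emit:
jog_arm(travel=[[0, 0, 0.006], [0, 0, 0.01], [0, 0, 0.012], [0, 0, 0.012], [0, 0, 0.012], [0, 0, 0.012], [0, 0, 0.01], [0, 0, 0.006], [0, 0, 0], [0, 0, 0]], dr=[[0, 0, 0], [0, 0, 0], [0, 0, 0], [0, 0, 0], [0, 0, 0], [0, 0, 0], [0, 0, 0], [0, 0, 0], [0, 0, 0], [0, 0, 0]])

```text
time_s: 5.22
position: [0.4372, -0.1259, 0.1807]
tool_rot: [[-0.941, 0.338, -0.0], [0.338, 0.941, -0.0], [0.0, -0.0, -1.0]]
ft_force: [-0.3, -0.2, -0.5]
grip_width: -0.0
```

```bash
cat > look.py <<'E'
import sys
from rig import *
from h import *
n=sys.argv[1]
g=get_image("side");w=get_image("wrist");o=observe();print(o["time_s"],o["position"],o["ft_force"])
s=cv2.resize(g["color"][195:315,225:345,::-1],(480,480),interpolation=cv2.INTER_CUBIC)
ww=cv2.resize(w["color"][...,::-1],(320,240))
c=np.zeros((480,800,3),np.uint8);c[:,:480]=s;c[:240,480:]=ww
cv2.imwrite(f"pics/{n}.png",c);pickle.dump({"side":g,"wrist":w},open(n+".pkl","wb"))
E
python3 look.py a1
```

```text
5.3167 [ 0.43711346 -0.1258569   0.18028948] [-0.39862437 -0.25298825  0.11187511]
```

View pics/a1.png

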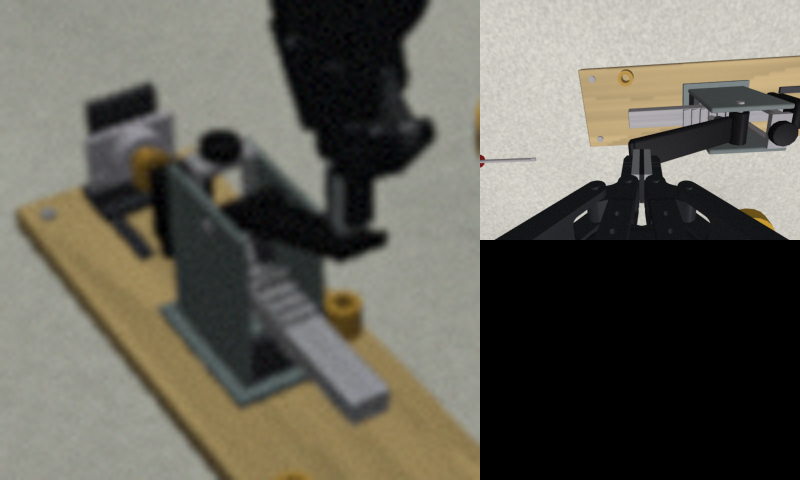

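```bash
cat > bar.py <<'E'
import sys
from h import *
# bar's tail end in wrist view: strip along clamp axis rectified at bar-top plane
g=pickle.load(open(sys.argv[1]+".pkl","rb"))["wrist"]
ys=np.arange(-.2,-.05,.0005);P=[]
for x in np.arange(-.008,.009,.002):
    q=np.array([proj(g,c2w([x,y,.075])) for y in ys],np.float32)
    P.append(cv2.remap(g["color"].astype(np.float32),q[None,:,0],q[None,:,1],cv2.INTER_LINEAR)[0])
m=np.median(P,0);s=m[:,0]-m[:,2]  # red minus blue: wood high, grey low
i=np.where(s<25)[0]
j=[k for k in i if ys[k]>-.19 and (s[k:k+12]<25).all()]
print("bar end y",ys[j[0]] if j else None, s[::20].round())
E
python3 bar.py d1; python3 bar.py a1
```

```text
bar end y -0.1895 [11. 11. 64. 65. 65. 64. 65. -1. -2. -2. -1. -1. -1. -2. -4. -4.]
bar end y -0.1895 [10. 11. 67. 66. 66. 67. 68. 67. -1. -2. -1. -2. -1. -1. -2. -5.]
```

```bash
sed -i 's/>-.19 and/>-.178 and/; s/, s\[::20\].round()//' bar.py; python3 bar.py d1; python3 bar.py a1
```

```text
bar end y -0.13549999999999995
bar end y -0.12449999999999994
```

Emit:
jog_arm(travel=[[0, 0, -0.004], [0, 0, -0.0045], [0, 0, -0.0045], [0, 0, -0.0045], [0, 0, -0.0045], [0, 0, -0.0045], [0, 0, -0.0045], [0, 0, -0.0045], [0, 0, -0.0045], [0, 0, -0.0045], [0, 0, -0.0045], [0, 0, -0.0045]], dr=[[0, 0, 0], [0, 0, 0], [0, 0, 0], [0, 0, 0], [0, 0, 0], [0, 0, 0], [0, 0, 0], [0, 0, 0], [0, 0, 0], [0, 0, 0], [0, 0, 0], [0, 0, 0]])

```text
time_s: 6.32
position: [0.4376, -0.1262, 0.1271]
tool_rot: [[-0.941, 0.338, 0.001], [0.338, 0.941, -0.001], [-0.001, -0.001, -1.0]]
ft_force: [-0.2, -2.6, 4.3]
grip_width: -0.0002
```

Stroke 1 advanced the bar exactly one tooth (11 mm). I'm finishing stroke 2.

Emit:
jog_arm(travel=[[0, 0, -0.0045], [0, 0, -0.0045], [0, 0, -0.0045], [0, 0, -0.0045], [0, 0, -0.004], [0, 0, -0.003], [0, 0, -0.0015], [0, 0, 0]], dr=[[0, 0, 0], [0, 0, 0], [0, 0, 0], [0, 0, 0], [0, 0, 0], [0, 0, 0], [0, 0, 0], [0, 0, 0]])

```text
time_s: 6.98
position: [0.4375, -0.1255, 0.1004]
tool_rot: [[-0.941, 0.338, -0.0], [0.338, 0.941, 0.001], [0.001, 0.001, -1.0]]
ft_force: [0.7, 1.8, 4.6]
grip_width: 0.0001
```

Emit:
jog_arm(travel=[[0, 0, 0.006], [0, 0, 0.01], [0, 0, 0.012], [0, 0, 0.012], [0, 0, 0.012], [0, 0, 0.012], [0, 0, 0.01], [0, 0, 0.006], [0, 0, 0], [0, 0, 0]], dr=[[0, 0, 0], [0, 0, 0], [0, 0, 0], [0, 0, 0], [0, 0, 0], [0, 0, 0], [0, 0, 0], [0, 0, 0], [0, 0, 0], [0, 0, 0]])

```text
time_s: 7.82
position: [0.4372, -0.1259, 0.1807]
tool_rot: [[-0.941, 0.338, -0.0], [0.338, 0.941, -0.0], [0.0, -0.0, -1.0]]
ft_force: [0.4, -0.1, -0.7]
grip_width: -0.0004
```

```bash
python3 look.py a2; python3 bar.py a2
```

```text
7.9167 [ 0.43714111 -0.12586009  0.18031685] [-0.28200402 -0.6210298   0.06067158]
bar end y -0.11349999999999993
```

View pics/a2.png

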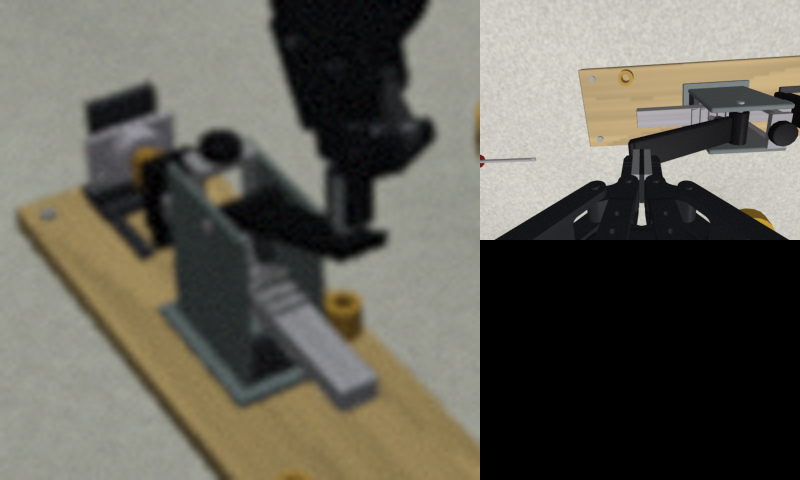

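The bar is now at 22 mm. Stroke 3 goes in shorter pieces, reading the force after each.

Emit:
jog_arm(travel=[[0, 0, -0.004], [0, 0, -0.0045], [0, 0, -0.0045], [0, 0, -0.0045], [0, 0, -0.0045], [0, 0, -0.0045], [0, 0, -0.0045], [0, 0, -0.0045], [0, 0, -0.0045]], dr=[[0, 0, 0], [0, 0, 0], [0, 0, 0], [0, 0, 0], [0, 0, 0], [0, 0, 0], [0, 0, 0], [0, 0, 0], [0, 0, 0]])

```text
time_s: 8.67
position: [0.4375, -0.126, 0.1404]
tool_rot: [[-0.941, 0.338, 0.0], [0.338, 0.941, -0.0], [-0.0, -0.0, -1.0]]
ft_force: [-1.0, -1.5, 3.2]
grip_width: 0.0003
```

Emit:
jog_arm(travel=[[0, 0, -0.0045], [0, 0, -0.0045], [0, 0, -0.0045], [0, 0, -0.0045]], dr=[[0, 0, 0], [0, 0, 0], [0, 0, 0], [0, 0, 0]])

```text
time_s: 9.0
position: [0.4376, -0.1262, 0.1226]
tool_rot: [[-0.941, 0.338, 0.001], [0.338, 0.941, -0.001], [-0.001, -0.001, -1.0]]
ft_force: [-1.2, -3.4, 4.4]
grip_width: 0.0001
```

Emit:
jog_arm(travel=[[0, 0, -0.0045], [0, 0, -0.0045], [0, 0, -0.0045]], dr=[[0, 0, 0], [0, 0, 0], [0, 0, 0]])

```text
time_s: 9.25
position: [0.4377, -0.1259, 0.109]
tool_rot: [[-0.941, 0.338, 0.001], [0.338, 0.941, 0.0], [-0.0, 0.0, -1.0]]
ft_force: [1.2, -0.9, 4.7]
grip_width: -0.0003
```

Emit:
jog_arm(travel=[[0, 0, -0.004], [0, 0, -0.003], [0, 0, -0.0015], [0, 0, 0]], dr=[[0, 0, 0], [0, 0, 0], [0, 0, 0], [0, 0, 0]])

```text
time_s: 9.58
position: [0.4378, -0.1253, 0.1005]
tool_rot: [[-0.941, 0.338, 0.001], [0.338, 0.941, 0.001], [-0.0, 0.002, -1.0]]
ft_force: [1.6, 1.8, 7.7]
grip_width: 0.0003
```

Emit:
jog_arm(travel=[[0, 0, 0.006], [0, 0, 0.01], [0, 0, 0.012], [0, 0, 0.012], [0, 0, 0.012], [0, 0, 0.012], [0, 0, 0.01], [0, 0, 0.006], [0, 0, 0], [0, 0, 0]], dr=[[0, 0, 0], [0, 0, 0], [0, 0, 0], [0, 0, 0], [0, 0, 0], [0, 0, 0], [0, 0, 0], [0, 0, 0], [0, 0, 0], [0, 0, 0]])

```text
time_s: 10.42
position: [0.4372, -0.1258, 0.1805]
tool_rot: [[-0.941, 0.338, -0.001], [0.338, 0.941, 0.0], [0.001, -0.0, -1.0]]
ft_force: [-0.8, 0.0, 0.5]
grip_width: -0.0001
```

```bash
python3 look.py a3; python3 bar.py a3
```

```text
10.5167 [ 0.43713964 -0.1257432   0.18015614] [ 0.37118149 -0.36512177 -0.29622003]
bar end y -0.10249999999999992
```

View pics/a3.png

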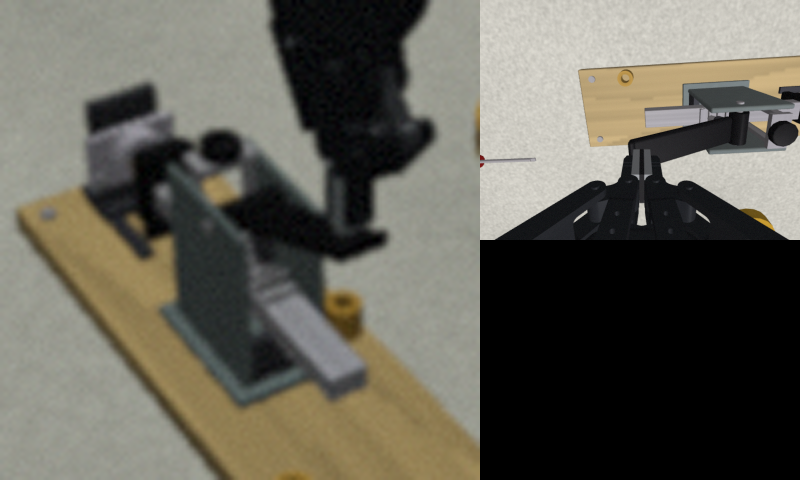

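The bar is at 33 mm and the jaw is just reaching the flange. Home is roughly 9–14 mm away, so I take stroke 4 carefully.

Emit:
jog_arm(travel=[[0, 0, -0.004], [0, 0, -0.0045], [0, 0, -0.0045], [0, 0, -0.0045], [0, 0, -0.0045], [0, 0, -0.0045], [0, 0, -0.0045]], dr=[[0, 0, 0], [0, 0, 0], [0, 0, 0], [0, 0, 0], [0, 0, 0], [0, 0, 0], [0, 0, 0]])

```text
time_s: 11.1
position: [0.4375, -0.1259, 0.1493]
tool_rot: [[-0.941, 0.338, -0.0], [0.338, 0.941, -0.0], [0.0, -0.0, -1.0]]
ft_force: [-0.6, -0.1, 2.1]
grip_width: 0.0003
```

Emit:
jog_arm(travel=[[0, 0, -0.004], [0, 0, -0.004], [0, 0, -0.002]], dr=[[0, 0, 0], [0, 0, 0], [0, 0, 0]])

```text
time_s: 11.35
position: [0.4375, -0.1261, 0.1394]
tool_rot: [[-0.941, 0.338, -0.0], [0.338, 0.941, -0.0], [0.0, -0.0, -1.0]]
ft_force: [-0.8, -1.0, 4.5]
grip_width: -0.0002
```

Emit:
jog_arm(travel=[[0, 0, -0.003], [0, 0, -0.002]], dr=[[0, 0, 0], [0, 0, 0]])

```text
time_s: 11.52
position: [0.4376, -0.1261, 0.1348]
tool_rot: [[-0.941, 0.338, 0.0], [0.338, 0.941, -0.001], [-0.001, -0.0, -1.0]]
ft_force: [-0.0, -2.6, 4.8]
grip_width: -0.0004
```

Emit:
jog_arm(travel=[[0, 0, -0.003], [0, 0, -0.002]], dr=[[0, 0, 0], [0, 0, 0]])

```text
time_s: 11.68
position: [0.4377, -0.1262, 0.1298]
tool_rot: [[-0.941, 0.338, 0.001], [0.338, 0.941, -0.001], [-0.001, -0.001, -1.0]]
ft_force: [-1.2, -3.2, 6.7]
grip_width: -0.0001
```

Emit:
jog_arm(travel=[[0, 0, -0.003], [0, 0, -0.002]], dr=[[0, 0, 0], [0, 0, 0]])

```text
time_s: 11.85
position: [0.4376, -0.1266, 0.125]
tool_rot: [[-0.941, 0.338, 0.0], [0.338, 0.941, -0.002], [-0.001, -0.002, -1.0]]
ft_force: [-3.1, -5.2, 8.6]
grip_width: -0.0001
```

Emit:
jog_arm(travel=[[0, 0, -0.003], [0, 0, -0.001]], dr=[[0, 0, 0], [0, 0, 0]])

```text
time_s: 12.02
position: [0.4377, -0.1266, 0.121]
tool_rot: [[-0.941, 0.338, 0.001], [0.338, 0.941, -0.002], [-0.001, -0.001, -1.0]]
ft_force: [-3.4, -4.9, 8.5]
grip_width: -0.0002
```

Emit:
jog_arm(travel=[[0, 0, -0.003], [0, 0, -0.001]], dr=[[0, 0, 0], [0, 0, 0]])

```text
time_s: 12.18
position: [0.4377, -0.1265, 0.117]
tool_rot: [[-0.941, 0.338, 0.001], [0.338, 0.941, -0.002], [-0.001, -0.001, -1.0]]
ft_force: [-3.0, -4.4, 8.3]
grip_width: -0.0001
```

Emit:
jog_arm(travel=[[0, 0, -0.003], [0, 0, -0.001]], dr=[[0, 0, 0], [0, 0, 0]])

```text
time_s: 12.35
position: [0.4377, -0.1264, 0.113]
tool_rot: [[-0.941, 0.338, 0.001], [0.338, 0.941, -0.001], [-0.001, -0.001, -1.0]]
ft_force: [-2.3, -4.1, 8.3]
grip_width: 0.0001
```

Emit:
jog_arm(travel=[[0, 0, -0.003], [0, 0, -0.001]], dr=[[0, 0, 0], [0, 0, 0]])

```text
time_s: 12.52
position: [0.4378, -0.1262, 0.109]
tool_rot: [[-0.941, 0.338, 0.001], [0.338, 0.941, -0.001], [-0.001, -0.0, -1.0]]
ft_force: [-0.7, -2.8, 9.1]
grip_width: 0.0
```

Emit:
jog_arm(travel=[[0, 0, -0.002], [0, 0, -0.001]], dr=[[0, 0, 0], [0, 0, 0]])

```text
time_s: 12.68
position: [0.4378, -0.126, 0.1061]
tool_rot: [[-0.941, 0.338, 0.001], [0.338, 0.941, -0.0], [-0.001, -0.0, -1.0]]
ft_force: [-0.7, -1.1, 8.6]
grip_width: -0.0001
```

Emit:
jog_arm(travel=[[0, 0, -0.002], [0, 0, -0.001]], dr=[[0, 0, 0], [0, 0, 0]])

```text
time_s: 12.85
position: [0.4379, -0.1258, 0.1031]
tool_rot: [[-0.941, 0.338, 0.001], [0.338, 0.941, 0.0], [-0.001, 0.001, -1.0]]
ft_force: [0.3, 1.1, 8.8]
grip_width: 0.0
```

Emit:
jog_arm(travel=[[0, 0, -0.002], [0, 0, 0]], dr=[[0, 0, 0], [0, 0, 0]])

```text
time_s: 13.02
position: [0.4379, -0.1255, 0.101]
tool_rot: [[-0.941, 0.338, 0.001], [0.338, 0.941, 0.001], [-0.001, 0.001, -1.0]]
ft_force: [0.7, 1.7, 8.3]
grip_width: 0.0002
```

Stroke 4 finished without bottoming, at about 8–9 N. Raising to reset.

Emit:
jog_arm(travel=[[0, 0, 0.006], [0, 0, 0.01], [0, 0, 0.012], [0, 0, 0.012], [0, 0, 0.012], [0, 0, 0.012], [0, 0, 0.01], [0, 0, 0.006], [0, 0, 0], [0, 0, 0]], dr=[[0, 0, 0], [0, 0, 0], [0, 0, 0], [0, 0, 0], [0, 0, 0], [0, 0, 0], [0, 0, 0], [0, 0, 0], [0, 0, 0], [0, 0, 0]])

```text
time_s: 13.85
position: [0.4373, -0.1258, 0.1805]
tool_rot: [[-0.941, 0.338, -0.0], [0.338, 0.941, 0.0], [0.0, 0.0, -1.0]]
ft_force: [-1.0, 1.0, -0.7]
grip_width: 0.0001
```

```bash
python3 look.py a4; python3 bar.py a4
```

```text
13.95 [ 0.43721343 -0.12578892  0.18016395] [-0.32714704 -0.99908069 -0.3634372 ]
bar end y -0.09199999999999992
```

View pics/a4.png

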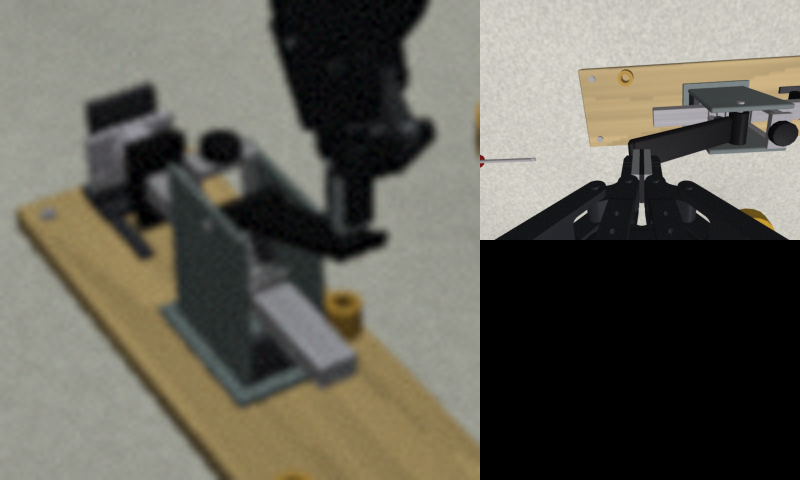

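Emit:
jog_arm(travel=[[0, 0, -0.004], [0, 0, -0.0045], [0, 0, -0.0045], [0, 0, -0.0045], [0, 0, -0.0045], [0, 0, -0.003]], dr=[[0, 0, 0], [0, 0, 0], [0, 0, 0], [0, 0, 0], [0, 0, 0], [0, 0, 0]])

```text
time_s: 14.45
position: [0.4374, -0.1259, 0.1551]
tool_rot: [[-0.941, 0.338, -0.001], [0.338, 0.941, 0.0], [0.001, 0.0, -1.0]]
ft_force: [-0.1, 0.2, 1.2]
grip_width: 0.0002
```

The bar is at 44 mm and home should come during this stroke, so I'm using small steps.

Emit:
jog_arm(travel=[[0, 0, -0.003], [0, 0, -0.002]], dr=[[0, 0, 0], [0, 0, 0]])

```text
time_s: 14.62
position: [0.4374, -0.1259, 0.1504]
tool_rot: [[-0.941, 0.338, -0.0], [0.338, 0.941, 0.0], [0.0, -0.0, -1.0]]
ft_force: [-0.0, -1.2, 1.7]
grip_width: -0.0001
```

Emit:
jog_arm(travel=[[0, 0, -0.003], [0, 0, -0.001]], dr=[[0, 0, 0], [0, 0, 0]])

```text
time_s: 14.78
position: [0.4375, -0.1259, 0.1465]
tool_rot: [[-0.941, 0.338, -0.0], [0.338, 0.941, -0.0], [0.0, -0.0, -1.0]]
ft_force: [0.4, -0.3, 2.8]
grip_width: 0.0
```

Emit:
jog_arm(travel=[[0, 0, -0.003], [0, 0, -0.001]], dr=[[0, 0, 0], [0, 0, 0]])

```text
time_s: 14.95
position: [0.4375, -0.1259, 0.1425]
tool_rot: [[-0.941, 0.338, -0.0], [0.338, 0.941, -0.0], [-0.0, -0.0, -1.0]]
ft_force: [-0.2, -0.4, 2.5]
grip_width: 0.0002
```

Emit:
jog_arm(travel=[[0, 0, -0.002], [0, 0, -0.001]], dr=[[0, 0, 0], [0, 0, 0]])

```text
time_s: 15.12
position: [0.4375, -0.1261, 0.1398]
tool_rot: [[-0.941, 0.338, 0.0], [0.338, 0.941, -0.001], [-0.0, -0.001, -1.0]]
ft_force: [-1.4, -1.4, 3.9]
grip_width: -0.0002
```

Emit:
jog_arm(travel=[[0, 0, -0.002], [0, 0, -0.001]], dr=[[0, 0, 0], [0, 0, 0]])

```text
time_s: 15.28
position: [0.4376, -0.1261, 0.1368]
tool_rot: [[-0.941, 0.338, 0.0], [0.338, 0.941, -0.001], [-0.001, -0.0, -1.0]]
ft_force: [-0.4, -2.4, 4.9]
grip_width: -0.0002
```

Emit:
jog_arm(travel=[[0, 0, -0.002], [0, 0, -0.001]], dr=[[0, 0, 0], [0, 0, 0]])

```text
time_s: 15.45
position: [0.4377, -0.126, 0.1338]
tool_rot: [[-0.941, 0.338, 0.0], [0.338, 0.941, -0.0], [-0.001, -0.0, -1.0]]
ft_force: [-1.2, -2.6, 4.3]
grip_width: 0.0001
```

Emit:
jog_arm(travel=[[0, 0, -0.002], [0, 0, -0.001]], dr=[[0, 0, 0], [0, 0, 0]])

```text
time_s: 15.62
position: [0.4376, -0.1262, 0.1308]
tool_rot: [[-0.941, 0.338, 0.0], [0.338, 0.941, -0.001], [-0.001, -0.001, -1.0]]
ft_force: [-2.1, -4.4, 7.0]
grip_width: 0.0003
```

Emit:
jog_arm(travel=[[0, 0, -0.002], [0, 0, -0.001]], dr=[[0, 0, 0], [0, 0, 0]])

```text
time_s: 15.78
position: [0.4376, -0.1265, 0.128]
tool_rot: [[-0.941, 0.338, 0.0], [0.338, 0.941, -0.001], [-0.001, -0.001, -1.0]]
ft_force: [-2.6, -4.8, 7.8]
grip_width: -0.0001
```

Emit:
jog_arm(travel=[[0, 0, -0.002], [0, 0, -0.001]], dr=[[0, 0, 0], [0, 0, 0]])

```text
time_s: 15.95
position: [0.4376, -0.1266, 0.1251]
tool_rot: [[-0.941, 0.338, 0.001], [0.338, 0.941, -0.002], [-0.001, -0.001, -1.0]]
ft_force: [-2.9, -6.2, 8.7]
grip_width: 0.0001
```

Emit:
jog_arm(travel=[[0, 0, -0.002], [0, 0, 0]], dr=[[0, 0, 0], [0, 0, 0]])

```text
time_s: 16.12
position: [0.4376, -0.1266, 0.1231]
tool_rot: [[-0.941, 0.338, 0.0], [0.338, 0.941, -0.002], [-0.001, -0.001, -1.0]]
ft_force: [-2.9, -6.2, 10.1]
grip_width: -0.0002
```

Emit:
jog_arm(travel=[[0, 0, -0.002], [0, 0, 0]], dr=[[0, 0, 0], [0, 0, 0]])

```text
time_s: 16.28
position: [0.4377, -0.1267, 0.1213]
tool_rot: [[-0.941, 0.338, 0.001], [0.338, 0.941, -0.002], [-0.001, -0.002, -1.0]]
ft_force: [-4.0, -4.5, 11.5]
grip_width: -0.0001
```

Emit:
jog_arm(travel=[[0, 0, -0.0015], [0, 0, 0]], dr=[[0, 0, 0], [0, 0, 0]])

```text
time_s: 16.45
position: [0.4377, -0.1266, 0.12]
tool_rot: [[-0.941, 0.338, 0.001], [0.338, 0.941, -0.002], [-0.002, -0.002, -1.0]]
ft_force: [-5.0, -4.9, 14.9]
grip_width: 0.0001
```

Emit:
jog_arm(travel=[[0, 0, -0.0015], [0, 0, 0]], dr=[[0, 0, 0], [0, 0, 0]])

```text
time_s: 16.62
position: [0.4377, -0.1267, 0.1187]
tool_rot: [[-0.941, 0.338, 0.001], [0.338, 0.941, -0.002], [-0.002, -0.002, -1.0]]
ft_force: [-5.4, -3.3, 17.2]
grip_width: -0.0001
```

The force climbs about 2 N/mm and has reached 17 N, so the bushing is home. I'm easing off gently and raising fully.

Emit:
jog_arm(travel=[[0, 0, 0.003], [0, 0, 0.004], [0, 0, 0.005], [0, 0, 0.008], [0, 0, 0.01], [0, 0, 0.012], [0, 0, 0.012], [0, 0, 0.012], [0, 0, 0.008], [0, 0, 0], [0, 0, 0]], dr=[[0, 0, 0], [0, 0, 0], [0, 0, 0], [0, 0, 0], [0, 0, 0], [0, 0, 0], [0, 0, 0], [0, 0, 0], [0, 0, 0], [0, 0, 0], [0, 0, 0]])

```text
time_s: 17.53
position: [0.4373, -0.1257, 0.1916]
tool_rot: [[-0.941, 0.338, -0.0], [0.338, 0.941, 0.0], [0.0, 0.0, -1.0]]
ft_force: [0.5, -0.5, -0.4]
grip_width: 0.0002
```

```bash
python3 look.py a5; python3 bar.py a5
```

```text
17.6333 [ 0.43713557 -0.12568633  0.1910928 ] [-0.2881879   0.26273124  0.50489559]
bar end y -0.09199999999999992
```

View pics/a5.png

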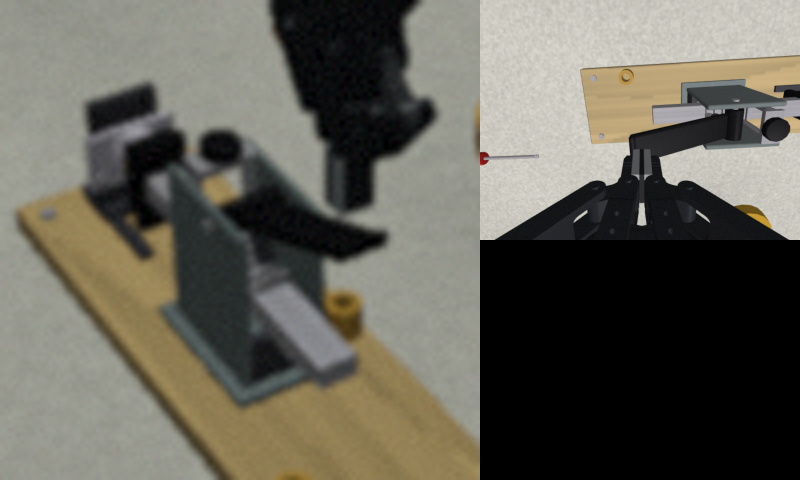

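The paddle is at rest. The bar fell back to the 44 mm tooth, as expected for a stop mid-tooth. Moving over the button.

Emit:
jog_arm(travel=[[0.003, 0.01, 0.004], [0.006, 0.0205, 0], [0.0065, 0.0225, 0], [0.0065, 0.0225, 0], [0.0065, 0.0225, 0], [0.006, 0.02, 0], [0.004, 0.0135, 0], [0.0015, 0.005, 0], [0, 0, -0.01], [0, 0, -0.006], [0, 0, 0], [0, 0, 0]], dr=[[0, 0, 0], [0, 0, 0], [0, 0, 0], [0, 0, 0], [0, 0, 0], [0, 0, 0], [0, 0, 0], [0, 0, 0], [0, 0, 0], [0, 0, 0], [0, 0, 0], [0, 0, 0]])

```text
time_s: 18.63
position: [0.4773, 0.0104, 0.1796]
tool_rot: [[-0.941, 0.339, -0.001], [0.339, 0.941, 0.0], [0.001, -0.0, -1.0]]
ft_force: [-0.1, 0.2, -0.4]
grip_width: 0.0001
```

```bash
python3 look.py b1; python3 -c "
from h import *
from rig import *
print(w2c(observe()['position']))
w=pickle.load(open('b1.pkl','rb'))['wrist'];cv2.imwrite('pics/b1w.png',w['color'][...,::-1]);print(proj(w,c2w([0,.034,.146])))"
```

```text
18.7333 [0.47757417 0.0102769  0.18009841] [-0.00970849 -0.23172724  0.69637844]
[0.00064174 0.03361907 0.18009841]
[322.15002585 280.92976845]
```

View pics/b1.png

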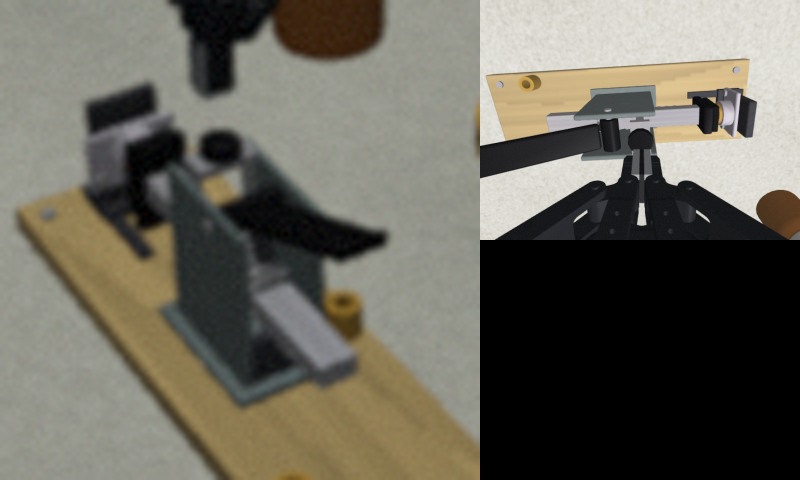

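View pics/b1w.png

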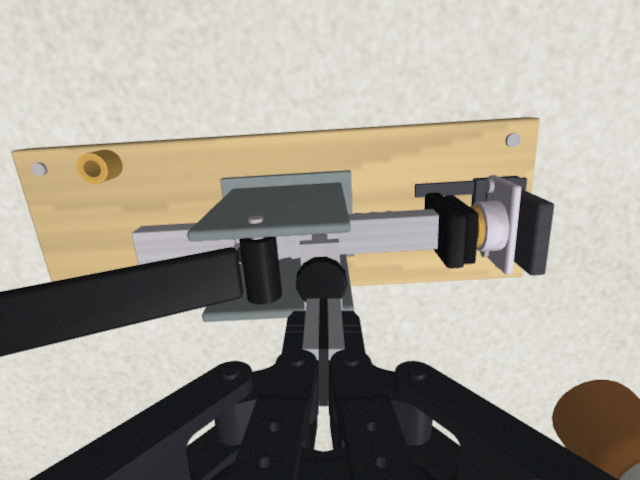

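The button, at (321,280), is right under the fingertip. Pressing.

Emit:
jog_arm(travel=[[0, 0, -0.008], [0, 0, -0.008], [0, 0, -0.008], [0, 0, -0.004], [0, 0, -0.003], [0, 0, -0.003], [0, 0, -0.003]], dr=[[0, 0, 0], [0, 0, 0], [0, 0, 0], [0, 0, 0], [0, 0, 0], [0, 0, 0], [0, 0, 0]])

```text
time_s: 19.32
position: [0.4775, 0.0106, 0.1427]
tool_rot: [[-0.941, 0.338, -0.0], [0.338, 0.941, -0.0], [0.0, -0.0, -1.0]]
ft_force: [-1.5, 0.3, 3.1]
grip_width: -0.0
```

Emit:
jog_arm(travel=[[0, 0, -0.003], [0, 0, -0.002], [0, 0, 0]], dr=[[0, 0, 0], [0, 0, 0], [0, 0, 0]])

```text
time_s: 19.57
position: [0.4775, 0.0106, 0.1377]
tool_rot: [[-0.941, 0.338, 0.0], [0.338, 0.941, -0.0], [-0.0, -0.0, -1.0]]
ft_force: [-2.1, 0.2, 3.1]
grip_width: 0.0001
```

Emit:
jog_arm(travel=[[0, 0, -0.002], [0, 0, -0.001], [0, 0, 0], [0, 0, 0], [0, 0, 0], [0, 0, 0], [0, 0, 0], [0, 0, 0], [0, 0, 0], [0, 0, 0], [0, 0, 0], [0, 0, 0], [0, 0, 0], [0, 0, 0], [0, 0, 0], [0, 0, 0], [0, 0, 0], [0, 0, 0], [0, 0, 0], [0, 0, 0]], dr=[[0, 0, 0], [0, 0, 0], [0, 0, 0], [0, 0, 0], [0, 0, 0], [0, 0, 0], [0, 0, 0], [0, 0, 0], [0, 0, 0], [0, 0, 0], [0, 0, 0], [0, 0, 0], [0, 0, 0], [0, 0, 0], [0, 0, 0], [0, 0, 0], [0, 0, 0], [0, 0, 0], [0, 0, 0], [0, 0, 0]])

```text
time_s: 21.23
position: [0.4775, 0.0106, 0.1348]
tool_rot: [[-0.941, 0.338, 0.0], [0.338, 0.941, 0.0], [-0.0, 0.0, -1.0]]
ft_force: [-1.4, 0.4, 5.1]
grip_width: -0.0002
```

Emit:
jog_arm(travel=[[0, 0, 0], [0, 0, 0], [0, 0, 0], [0, 0, 0], [0, 0, 0], [0, 0, 0], [0, 0, 0], [0, 0, 0], [0, 0, 0], [0, 0, 0]], dr=[[0, 0, 0], [0, 0, 0], [0, 0, 0], [0, 0, 0], [0, 0, 0], [0, 0, 0], [0, 0, 0], [0, 0, 0], [0, 0, 0], [0, 0, 0]])

```text
time_s: 22.07
position: [0.4775, 0.0106, 0.1348]
tool_rot: [[-0.941, 0.338, 0.0], [0.338, 0.941, -0.0], [-0.0, -0.0, -1.0]]
ft_force: [-2.5, 0.3, 4.3]
grip_width: -0.0001
```

```bash
python3 look.py b2; python3 bar.py b2; python3 -c "
from h import *
w=pickle.load(open('b2.pkl','rb'))['wrist'];cv2.imwrite('pics/b2w.png',w['color'][...,::-1])"
```

```text
22.1667 [0.47748926 0.01061249 0.13482407] [-1.28671103  0.50114611  3.92374186]
bar end y -0.1775
```

View pics/b2.png

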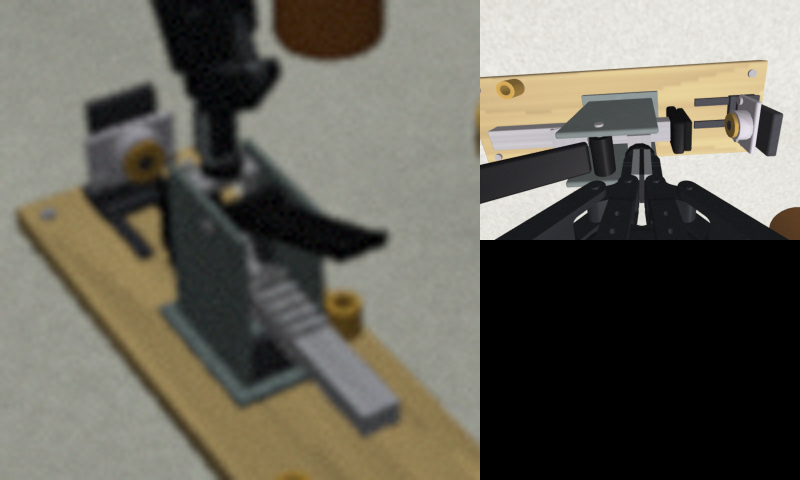

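View pics/b2w.png

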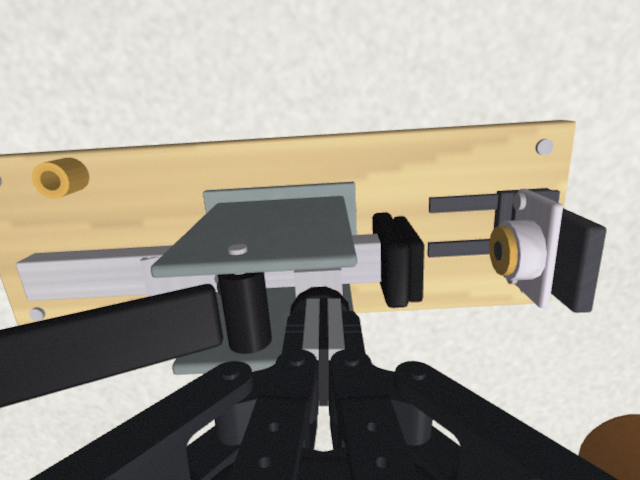

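The jaw has slid back, and the brass flange at (505,250) sits flush against the boss with no shank visible. I release the button and lift clear.

Emit:
jog_arm(travel=[[0, 0, 0], [0, 0, 0], [0, 0, 0], [0, 0, 0.003], [0, 0, 0.004], [0, 0, 0.006], [0, 0, 0.01], [0, 0, 0.015], [0, 0, 0.02], [0, 0, 0.02], [0, 0, 0.02], [0, 0, 0.01], [0, 0, 0], [0, 0, 0]], dr=[[0, 0, 0], [0, 0, 0], [0, 0, 0], [0, 0, 0], [0, 0, 0], [0, 0, 0], [0, 0, 0], [0, 0, 0], [0, 0, 0], [0, 0, 0], [0, 0, 0], [0, 0, 0], [0, 0, 0], [0, 0, 0]])

```text
time_s: 23.33
position: [0.4775, 0.0106, 0.2428]
tool_rot: [[-0.941, 0.338, 0.001], [0.338, 0.941, -0.0], [-0.001, 0.0, -1.0]]
ft_force: [-0.1, 0.2, -0.6]
grip_width: 0.0004
```

```bash
python3 look.py c1; python3 - <<'E'
from h import *
a=pickle.load(open("d1.pkl","rb"))["side"]["color"];b=pickle.load(open("c1.pkl","rb"));w=b["wrist"];b=b["side"]["color"]
f=lambda i:cv2.resize(i[200:320,225:345,::-1],(400,400),interpolation=cv2.INTER_CUBIC)
cv2.imwrite("pics/cmp.png",np.hstack([f(a),f(b)]))
t=lambda i:cv2.cvtColor(i[262:312,285:345],cv2.COLOR_RGB2GRAY).astype(np.float32)
print("bar region shift/diff",cv2.phaseCorrelate(t(a),t(b)),np.abs(t(a)-t(b)).mean(), np.abs(t(a)-t(pickle.load(open('a1.pkl','rb'))['side']['color'])).mean())
cv2.imwrite('pics/c1w.png',w['color'][...,::-1])
E
```

```text
23.4333 [0.4771084  0.01068955 0.24192298] [-0.07636251  0.08743778  0.31881048]
bar region shift/diff ((0.08176715697656434, -0.03135602156380557), 1.007334278424581) 2.591 4.207667
```

View pics/cmp.png

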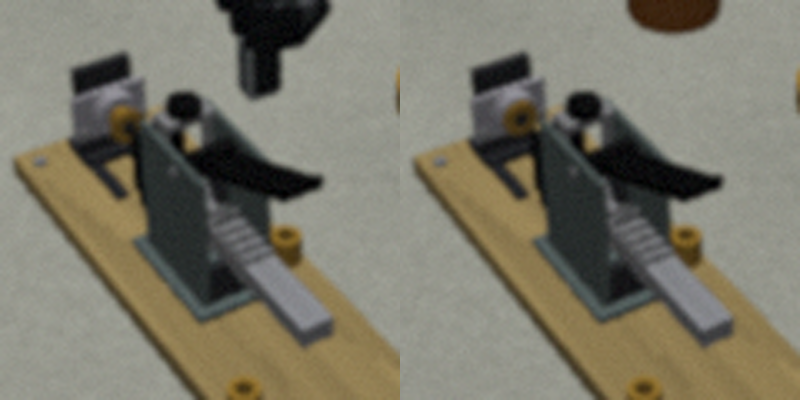

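View pics/c1w.png

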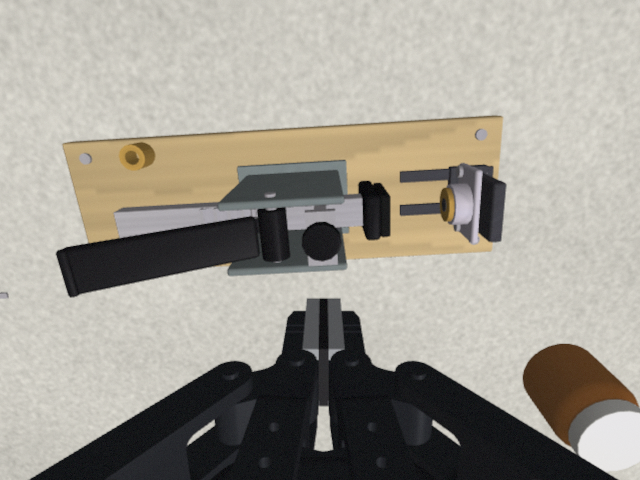

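The bar is back exactly where it started (shift under 0.1 px), and the flange at (448,205) is flush on the boss. The paddle and button are up, and the robot is clear.

```bash
python3 -c "
from rig import *
print(close_job())"
```

```text
the job is handed in; nothing more can be done
None
```

The bushing is home in the bracket, the clamp jaw is fully back, and I handed the job in at about 23 s of the 61 s allowed.

- **Pressing:** Four full strokes moved the bar 11 mm each, which I checked in the wrist camera after every stroke. The fifth stroke ran in small steps. I eased off when the force climbed about 2 N/mm to 17 N (about 18 N with the sideways part), under the 25 N limit.
- **Release:** I pressed the button about 11 mm at 4–5 N and held it for over 2 s.
- **Last checks:** The flange sits flush on the boss in the wrist and side views. The bar matches its starting position in the side view to within 0.1 px. Paddle and button are up, and the robot is touching nothing. Both spare sleeves on the board look unmoved; I did not measure the other bystanders again at the end.
- **Check that failed:** My bar-tail measurement gave no valid number from the wrist camera's position over the button, because the tail fell outside its search range. I used the side-view comparison for that check instead.

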